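# Load the spice tray by sticker colour

### The job

Get the spice tray ready for cooking: stand each red-capped jar that has a coloured sticker on its cap upright in the tray's cup holder of the same colour, and the salt shaker with the bare grey top in the white holder. Set them down gently, flat on the holder's floor, and keep them upright on the way. The jar with no sticker and the shaker with the black sticker do not belong: leave them standing where they are.

Things in the scene. Friction and masses are not known exactly. Their poses are not given: they have to be found in the camera images.
- jar_green: clear spice jar with a red cap, 41 mm across, 105 mm tall, about 0.11 kg, standing upright; round and straight-sided from 10 to 105 mm height, cap from 85 mm up; a round green sticker, 36 mm, on top of the cap. Origin: centre of its underside; z up
- jar_blue: clear spice jar with a red cap, 41 mm across, 105 mm tall, about 0.11 kg, standing upright; round and straight-sided from 10 to 105 mm height, cap from 85 mm up; a round blue sticker, 36 mm, on top of the cap. Origin: centre of its underside; z up
- jar_yellow: clear spice jar with a red cap, 41 mm across, 105 mm tall, about 0.11 kg, standing upright; round and straight-sided from 10 to 105 mm height, cap from 85 mm up; a round yellow sticker, 36 mm, on top of the cap. Origin: centre of its underside; z up
- salt: salt shaker: pale, slightly waisted glass shaker with a domed grey top, 44 mm across, 90 mm tall, about 0.1 kg, standing upright; round, the glass body reaches 74 mm height (widest 44 mm), the grey top above it is 34 mm wide; its top is bare grey. Origin: centre of its underside; z up
- jar_bare: clear spice jar with a red cap, 41 mm across, 105 mm tall, about 0.11 kg, standing upright; round and straight-sided from 10 to 105 mm height, cap from 85 mm up; its red cap has a small pale printed mark but NO green, blue or yellow sticker; it is not wanted and stays. Origin: centre of its underside; z up
- pepper: look-alike shaker: pale, slightly waisted glass shaker with a domed grey top, 44 mm across, 90 mm tall, about 0.1 kg, standing upright; round, the glass body reaches 74 mm height (widest 44 mm), the grey top above it is 34 mm wide; a round black sticker, 22 mm, on top; it is not wanted and stays. Origin: centre of its underside; z up
- holder_green: green round cup holder fixed in the light wooden tray: a shallow dish 74 mm outside, 62 mm inside, floor 4 mm thick, rim 10 mm high, all from its underside; the tray floor is 6 mm thick. The four holders stand in a square, 96 mm from centre to centre; the tray is 216 mm square with a rim 16 mm above the worktop and low side grips. Origin: centre of its underside; z up
- holder_blue: blue round cup holder fixed in the light wooden tray: a shallow dish 74 mm outside, 62 mm inside, floor 4 mm thick, rim 10 mm high, all from its underside; the tray floor is 6 mm thick. The four holders stand in a square, 96 mm from centre to centre; the tray is 216 mm square with a rim 16 mm above the worktop and low side grips. Origin: centre of its underside; z up
- holder_yellow: yellow round cup holder fixed in the light wooden tray: a shallow dish 74 mm outside, 62 mm inside, floor 4 mm thick, rim 10 mm high, all from its underside; the tray floor is 6 mm thick. The four holders stand in a square, 96 mm from centre to centre; the tray is 216 mm square with a rim 16 mm above the worktop and low side grips. Origin: centre of its underside; z up
- holder_white: white round cup holder fixed in the light wooden tray: a shallow dish 74 mm outside, 62 mm inside, floor 4 mm thick, rim 10 mm high, all from its underside; the tray floor is 6 mm thick. The four holders stand in a square, 96 mm from centre to centre; the tray is 216 mm square with a rim 16 mm above the worktop and low side grips. Origin: centre of its underside; z up

How it is judged:
By the outcome, as a careful person would: the job done as asked, in the order asked, and still so for the second after the job is handed in, with the robot touching nothing.
It also fails if it takes over 104 s, if anything falls off the work surface, if the arm or the gripper's body presses on something with over 40 N, if the wrist force passes 120 N, or if a joint passes its speed limit or range.

### The arm

A 7-joint arm with a two-finger parallel gripper is mounted at the origin on a cart in front of the work surface, level with it; the furniture and walls round the work are solid. World frame = base frame: x ahead of the robot, y to its left, z up, the work surface at z = 0. Lengths are in m, angles in rad, forces in N, time in s.
With the tool pointing down it reaches from about 0.4 to 0.875 m from the base axis. Payload 4.4 kg.
Tool frame: the origin (TCP) lies midway between the tips of the shut fingers; the grasp point (between the pads) lies 19 mm behind it; y points along the fingers, z is the direction in which the jaws open and shut, and the axes are right-handed (so a half turn about y gives the same grasp; the last joint's range is limited). The gripper opens to 85 mm and grips with 20 to 120 N. Pads are 22 mm wide; open, the fingers measure 114 mm over their backs; the gripper's body (76 mm by 85 mm) begins 54 mm behind the grasp point. The pads swing forward as they close: fully open they stand 13 mm farther back than shut.
Start: joints at [1.072, 0.628, 0.038, 1.517, -0.027, 0.996, -0.02], TCP at [0.273, -0.59, 0.231] pointing down, gripper open.
Joint ranges: [-3.06, 3.06], [-0.37, 2.12], [-1.25, 1.32], [0.18, 2.47], [-1.1, 4.24], [0.23, 1.98], [-2.94, 2.94]. Speed limits (rad/s): [2.57, 2.57, 3.14, 3.14, 3.14, 3.14, 3.14].

### API

Orientations are given as a unit quaternion [x, y, z, w].
In Python, from station import arm gives the robot as it stands.
- The arm moves only by the tool arm_command, never from a script. Its argument "deltas" is a list of rows, each a list of 5 numbers: the gripper's target within -1 to 1 (fully open at 1, half-way at 0, shut at -1), then the shift along the world's x, y, z in cm, then the turn about the world's z in degrees. A call has 1 to 20 rows; each row is the pose to reach, as a shift and turn from the pose measured when the call began; what a row does not reach only later rows make up. A row lasts 1/8 s, in which the tool goes at most 62.5 mm and 10.7 degrees, less where a joint would pass 70% of its speed; a pose out of reach is approached as far as the arm can. A call with a gripper value outside its range is refused whole. The fingers move at their own pace and stop on an object; the grip force is fixed at half the most. Time passes only in rows, so rows that repeat a pose let the fingers close. It gives the time, the measured TCP pose, the force and the opening at its end, in the units of the state.
- arm.state(): the state, without advancing time (a new reading comes with each control period).
- arm.camera(name): name is "side" or "top" or "wrist"; returns a dict with "color" (400x640x3 uint8, red, green, blue), "fovy" (degrees; the focal length in pixels is half the picture's height over the tangent of half this angle, whatever the lens; pixels are square), "cx", "cy" (the principal point, pixels), "k1" (the pictures are not rectified: a ray, as slopes to the right and down, at radius r is drawn at 1 + k1 r^2 times it, then the intrinsics apply), "R" (3x3) and "t" (3): a world point X has camera coordinates R X + t. Camera axes: x right, y down, z forward; pixel columns grow to the right and rows downward; lengths in m; the calibration is good to about 2 mm. A picture is of the moment at which its call begins. There is no depth.
- arm.hand_in(): hands the job in, once; it reports no verdict.
Trained networks look in a picture, given as the dict that the camera call returned (one of the last four; its "shot" number tells which), for a name from the list of things; names that differ only in an ending like _2 or _b are one class to them, and where a whole thing is asked for, a point or a joint stands for the part that bears it (a point fixed in the world has none). Each returns a list of dicts, best first, with "conf" (0 to 1); they miss things now and then, are a little off and sometimes report something else, mostly with a low value. They report only what shows in the picture. A call takes as long as a camera call.
- arm.boxes_of(picture, thing): "location" ([x, y, z] in m, in world coordinates, good to about 4 mm: the middle of the surface that is visible of it).
- arm.mark_of(picture, thing): "location" ([x, y, z] in m, in world coordinates, good to about 4 mm: a listed point, or the origin of a listed thing).
The state is a dict: "time": time; "qpos": joint angles; "qd": joint speeds; "effort": joint torques, N m; "eef_pos": TCP position; "orientation": TCP orientation; "ft_force": force on the tool from outside, world axes, zero at the start; "ft_torque": the same for the moment, N m; "gripper_width": opening from 0.0 (shut) to 1.0 (fully open).
Only numpy, scipy, OpenCV 4.12 (cv2) and the standard library are available. Lean on these libraries where they do the work, as an engineer would, in place of code of your own. Each camera call takes 0.05 s, during which the arm holds its last target. There are 200 camera calls.

## Working session

There is one attempt and no reset: what is moved stays moved. The work goes in short steps, Python scripts to look and compute and a tool call to move; the robot and the scene stay as the last step left them, time stands still between calls to the robot, and variables do not carry over. Pictures are saved under pics/ and viewed, about 12 in all and at most 16, crops included, and the job is handed in when it is done.

Besides the shell and the picture viewer there is one more tool, called after ">>>" by a JSON object that holds its "op" and its "data". arm_command: Moves the arm, as the interface text tells. Its arguments: {"type":"object","properties":{"deltas":{"type":"array"}},"required":["deltas"]}

```bash
mkdir -p pics && cat > look.py <<'E'
from station import arm
import cv2, sys, numpy as np
def save(p,f): cv2.imwrite('pics/'+f, p['color'][:,:,::-1])
E
python3 - <<'E'
from look import *
T=['jar_green','jar_blue','jar_yellow','salt','jar_bare','pepper','holder_green','holder_blue','holder_yellow','holder_white']
P={c:arm.camera(c) for c in('top','side')}
for c,p in P.items():
    save(p,c+'1.png'); print(c,-p['R'].T@p['t'],p['fovy'])
    for t in T:
        print(t,[(np.round(d['location'],3).tolist(),round(d['conf'],2)) for d in arm.mark_of(p,t)[:3]])
s=arm.state();print(s['time'],s['eef_pos'],s['orientation'],s['ft_force'],s['gripper_width'])
E
```

```text
top [0.45766352 0.01856109 0.93997321] 55.05438830297199
jar_green [([0.616, 0.275, -0.002], 0.75)]
jar_blue [([0.45, 0.279, -0.001], 0.73), ([0.541, -0.132, 0.009], 0.71)]
jar_yellow [([0.596, 0.152, -0.002], 0.78)]
salt [([0.43, 0.067, 0.001], 0.58), ([0.448, -0.143, 0.012], 0.3)]
jar_bare [([0.473, 0.167, 0.001], 0.73), ([0.613, 0.277, -0.004], 0.35)]
pepper [([0.59, 0.043, 0.001], 0.85), ([0.596, 0.154, -0.001], 0.53), ([0.428, 0.066, -0.002], 0.34)]
holder_green [([0.556, -0.228, 0.003], 0.8)]
holder_blue [([0.446, -0.143, 0.012], 0.82)]
holder_yellow [([0.46, -0.236, 0.006], 0.97)]
holder_white [([0.54, -0.133, 0.009], 0.67)]
side [0.05755961 0.80416437 0.55336686] 43.57272199355679
jar_green [([0.616, 0.269, 0.003], 0.96)]
jar_blue [([0.451, 0.276, 0.006], 0.9), ([0.588, 0.045, -0.003], 0.64)]
jar_yellow [([0.596, 0.155, -0.003], 0.67)]
salt []
jar_bare [([0.475, 0.169, -0.005], 0.77)]
pepper [([0.592, 0.043, 0.002], 0.93)]
holder_green [([0.554, -0.229, 0.01], 0.72)]
holder_blue [([0.446, -0.144, 0.012], 0.57)]
holder_yellow [([0.46, -0.235, 0.006], 0.98)]
holder_white [([0.546, -0.135, 0.006], 0.74)]
1.1 [ 0.27263035 -0.59004231  0.23131216] [-0.15183784  0.69062684 -0.69059699  0.15184082] [ 0.75127889 -0.67634929  0.68827147] 1.0022646404747637
```

View pics/top1.png

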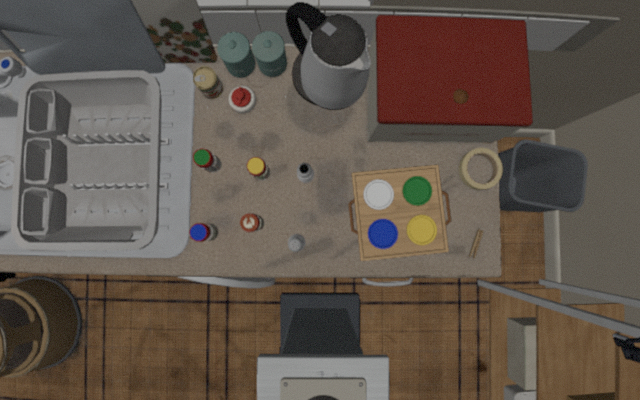

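View pics/side1.png

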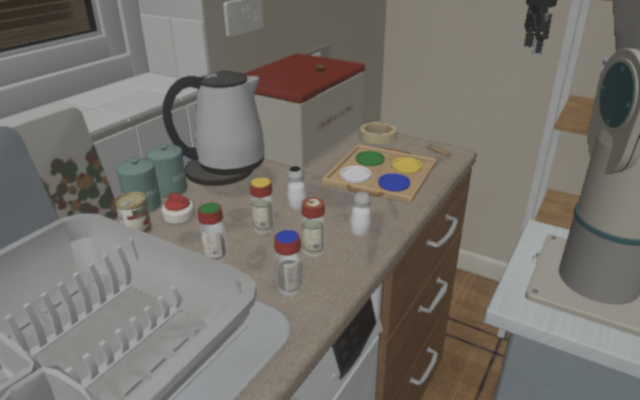

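The networks agree with both pictures. Top view: green jar at (204,158), yellow (256,167), blue (201,232), bare (250,222), salt (295,243), pepper with the black sticker (304,171). Holders: white (378,194), green (417,190), blue (383,233), yellow (422,230). I'll move above the green jar with the jaws on the tray's diagonal.

>>> {"op": "arm_command", "data": {"deltas": [[1, 1, 2.5, 0, 3], [1, 3, 7.5, 0, 8], [1, 5, 12.5, 0, 14], [1, 7, 17.6, 0, 20], [1, 9, 22.6, 0, 26], [1, 11, 27.6, 0, 26], [1, 13, 32.7, 0, 26], [1, 15, 37.7, 0, 26], [1, 17, 42.7, 0, 26], [1, 19, 47.7, 0, 26], [1, 21, 52.8, 0, 26], [1, 23, 57.8, 0, 26], [1, 25, 62.8, 0, 26], [1, 27, 67.8, 0, 26], [1, 29, 72.9, 0, 26], [1, 31, 77.9, 0, 26], [1, 33, 83, 0, 26], [1, 34.3, 86.2, 0, 26], [1, 34.3, 86.2, 0, 26], [1, 34.3, 86.2, 0, 26]]}}

```text
time: 3.6
eef_pos: [0.6155, 0.2707, 0.231]
orientation: [0.303, -0.638, 0.639, -0.303]
ft_force: [-0.1, -0.3, 0.5]
gripper_width: 1.003
```

```bash
python3 - <<'E'
from look import *
p=arm.camera('wrist'); save(p,'w1.png')
for t in ['jar_green','jar_yellow','jar_blue']:
    print(t,[(np.round(d['location'],3).tolist(),round(d['conf'],2)) for d in arm.mark_of(p,t)[:2]])
s=arm.state();print(s['time'],s['eef_pos'],s['orientation'],s['qpos'])
E
```

```text
jar_green [([0.614, 0.275, 0.002], 0.78), ([0.587, 0.044, -0.001], 0.64)]
jar_yellow [([0.599, 0.154, 0.002], 0.89)]
jar_blue [([0.454, 0.277, 0.001], 0.7)]
3.8 [0.61580751 0.27038391 0.23163793] [ 0.30270217 -0.63880892  0.63927489 -0.30269155] [-0.37209863  0.66514384 -0.14852045  1.44324417  0.10678957  1.04111366
 -1.2294663 ]
```

View pics/w1.png

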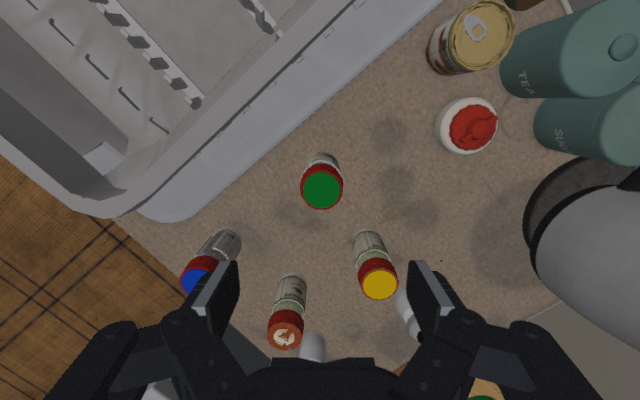

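Wrist view: the green cap is at (322,190), with yellow, blue and bare where expected. The dish rack is close on the +y side, so I'll turn the jaws along x, then descend and grip.

>>> {"op": "arm_command", "data": {"deltas": [[1, 0, 0.2, -1, 10], [1, 0, 0.3, -3, 20], [1, 0, 0.3, -5, 30], [1, 0, 0.3, -7, 39], [1, 0, 0.3, -10, 39], [1, 0, 0.3, -13, 39], [1, 0, 0.3, -15.5, 39], [1, 0, 0.3, -17, 39], [1, 0, 0.3, -18, 39], [1, 0, 0.3, -18, 39], [-1, 0, 0.3, -18, 39], [-1, 0, 0.3, -18, 39], [-1, 0, 0.3, -18, 39], [-1, 0, 0.3, -18, 39], [-1, 0, 0.3, -18, 39], [-1, 0, 0.3, -18, 39], [-1, 0, 0.3, -18, 39]]}}

```text
time: 5.92
eef_pos: [0.6162, 0.2736, 0.0526]
orientation: [0.498, -0.501, 0.502, -0.499]
ft_force: [-0.5, -0.4, 5.3]
gripper_width: 0.462
```

>>> {"op": "arm_command", "data": {"deltas": [[-1, 0, 0, 1, 0], [-1, 0, 0, 4, 0], [-1, 0, 0, 8, 0], [-1, 0, 0, 12, 0], [-1, -1, -1, 15, 0], [-1, -2, -4, 16, 0], [-1, -3, -8, 16, 0], [-1, -4, -12, 16, 0], [-1, -5, -16, 16, 0], [-1, -6.2, -20, 16, 0], [-1, -6.2, -24, 16, 0], [-1, -6.2, -28, 16, 0], [-1, -6.2, -32, 16, 0], [-1, -6.2, -36, 16, 0], [-1, -6.2, -40, 16, 0], [-1, -6.2, -44, 16, 0], [-1, -6.2, -47, 15, 0], [-1, -6.2, -49.2, 14, 0], [-1, -6.2, -50.2, 13, 0], [-1, -6.2, -50.2, 12, 0]]}}

```text
time: 8.43
eef_pos: [0.5541, -0.2282, 0.1718]
orientation: [0.498, -0.501, 0.502, -0.499]
ft_force: [0.7, 0.6, -1.4]
gripper_width: 0.463
```

```bash
python3 - <<'E'
from look import *
p=arm.camera('wrist'); save(p,'w2.png')
q=arm.camera('side')
for n,c in(('w',p),('s',q)):
  for t in ['jar_green','holder_green','holder_blue','holder_yellow','holder_white']:
    print(n,t,[(np.round(d['location'],3).tolist(),round(d['conf'],2)) for d in arm.mark_of(c,t)[:2]])
s=arm.state();print(s['time'],s['eef_pos'],s['ft_force'],s['gripper_width'])
cv2.imwrite('pics/s2.png',cv2.resize(q['color'][80:280,250:570,::-1],None,fx=2,fy=2))
E
```

```text
w jar_green [([0.554, -0.226, 0.122], 0.87)]
w holder_green [([0.554, -0.228, 0.008], 0.6)]
w holder_blue [([0.447, -0.145, 0.002], 0.69)]
w holder_yellow [([0.462, -0.24, 0.007], 0.67)]
w holder_white [([0.544, -0.133, 0.004], 0.77), ([0.553, -0.228, 0.009], 0.32)]
s jar_green [([0.554, -0.231, 0.12], 0.86)]
s holder_green [([0.555, -0.229, 0.01], 0.79)]
s holder_blue [([0.45, -0.145, 0.009], 0.92)]
s holder_yellow [([0.596, 0.154, -0.003], 0.65), ([0.462, -0.235, 0.007], 0.62)]
s holder_white []
9.025 [ 0.55425802 -0.22835315  0.1728137 ] [-0.01744305 -0.12788412 -1.33272172] 0.4633543739027997
```

View pics/s2.png

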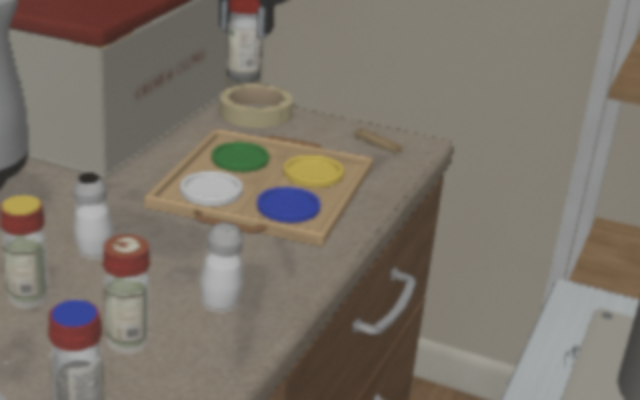

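View pics/w2.png

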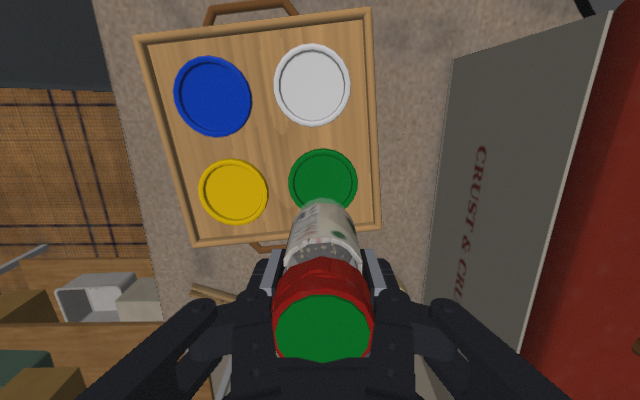

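Green hangs upright over its holder, within 2 mm. Lower it.

>>> {"op": "arm_command", "data": {"deltas": [[-1, 0, 0, -2, 0], [-1, 0, 0, -4.5, 0], [-1, 0, 0, -7, 0], [-1, 0, 0, -8.5, 0], [-1, 0, 0, -9.5, 0], [-1, 0, 0, -10.2, 0], [-1, 0, 0, -10.5, 0], [-1, 0, 0, -10.7, 0], [-1, 0, 0, -10.8, 0], [-1, 0, 0, -10.9, 0], [-1, 0, 0, -10.9, 0]]}}

```text
time: 10.4
eef_pos: [0.5543, -0.2283, 0.0639]
orientation: [0.498, -0.501, 0.502, -0.499]
ft_force: [-0.9, -0.3, -2.0]
gripper_width: 0.466
```

>>> {"op": "arm_command", "data": {"deltas": [[-1, 0, 0, -0.1, 0], [-1, 0, 0, -0.15, 0], [-1, 0, 0, -0.15, 0]]}}

```text
time: 10.78
eef_pos: [0.5544, -0.2284, 0.0626]
orientation: [0.498, -0.501, 0.502, -0.499]
ft_force: [-0.3, 1.1, 1.4]
gripper_width: 0.465
```

>>> {"op": "arm_command", "data": {"deltas": [[-0.02, 0, 0, 0, 0], [0.1, 0, 0, 0, 0], [0.4, 0, 0, 0, 0], [0.4, 0, 0, 0, 0], [0.4, 0, 0, 0, 0], [0.4, 0, 0, 2, 0], [0.4, 0, 0, 5, 0], [0.4, 0, 0, 10, 0], [0.4, 0, 0, 15, 0], [1, -1, 4, 17, 0], [1, -2, 9, 17, 0], [1, -3, 14, 17, 0], [1, -4, 19, 17, 0], [1, -5, 24, 17, 0], [1, -6, 30, 17, 0], [1, -7, 36, 17, 0], [1, -8, 42, 17, 0], [1, -9.5, 48, 17, 0], [1, -10.3, 50.6, 15, 0], [1, -10.3, 50.6, 14, 0]]}}

```text
time: 13.28
eef_pos: [0.4498, 0.2801, 0.202]
orientation: [-0.5, 0.5, -0.5, 0.5]
ft_force: [-0.4, -1.3, 0.5]
gripper_width: 1.001
```

```bash
python3 - <<'E'
from look import *
p=arm.camera('wrist'); q=arm.camera('top')
for n,c in(('w',p),('t',q)):
  for t in ['jar_blue','jar_green']:
    print(n,t,[(np.round(d['location'],3).tolist(),round(d['conf'],2)) for d in arm.mark_of(c,t)[:2]])
s=arm.state();print(s['time'],s['eef_pos'],s['ft_force'],s['gripper_width'],s['qpos'])
save(q,'t3.png')
E
```

```text
w jar_blue [([0.455, 0.277, 0.004], 0.78)]
w jar_green []
t jar_blue [([0.451, 0.277, 0.0], 0.96), ([0.448, -0.141, 0.011], 0.17)]
t jar_green [([0.554, -0.227, 0.007], 0.89), ([0.471, 0.166, 0.002], 0.17)]
13.575 [0.45240412 0.27624476 0.20310017] [ 0.22917894  0.77670332 -0.107551  ] 0.9959760298662461 [-0.33829888  0.51523303 -0.38787437  1.87802366  0.26703185  0.7966377
 -0.87656565]
```

View pics/t3.png

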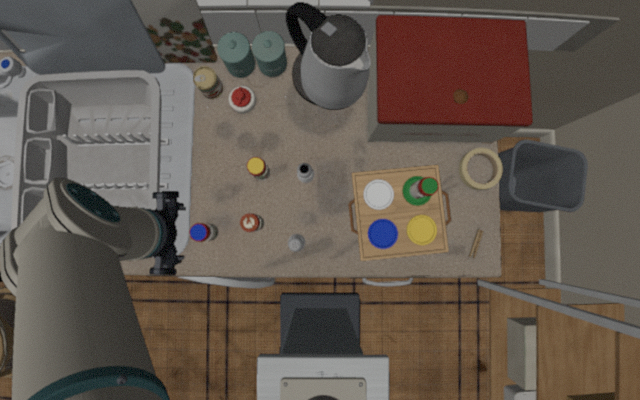

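Green stands upright in its holder, with its cap at (429,186). Now blue.

>>> {"op": "arm_command", "data": {"deltas": [[1, 0, 0.1, -2, 0], [1, 0, 0.1, -5, 0], [1, 0, 0.1, -8, 0], [1, 0, 0.1, -11, 0], [1, 0, 0.1, -13.5, 0], [1, 0, 0.1, -15, 0], [1, 0, 0.1, -15.1, 0], [-1, 0, 0.1, -15.1, 0], [-1, 0, 0.1, -15.1, 0], [-1, 0, 0.1, -15.1, 0], [-1, 0, 0.1, -15.1, 0], [-1, 0, 0.1, -15.1, 0], [-1, 0, 0.1, -15.1, 0], [-1, 0, 0.1, -15.1, 0]]}}

```text
time: 15.32
eef_pos: [0.4522, 0.2775, 0.053]
orientation: [0.497, -0.501, 0.503, -0.499]
ft_force: [-1.6, -0.3, 5.2]
gripper_width: 0.461
```

>>> {"op": "arm_command", "data": {"deltas": [[-1, 0, 0, 1, 0], [-1, 0, 0, 4, 0], [-1, 0, 0, 8, 0], [-1, 0, 0, 12, 0], [-1, 0, -1, 15, 0], [-1, 0, -4, 16, 0], [-1, 0, -8, 16, 0], [-1, 0, -12, 16, 0], [-1, 0, -16, 16, 0], [-1, 0, -20, 16, 0], [-1, 0, -24, 16, 0], [-1, -0.4, -28, 16, 0], [-1, -0.4, -32, 16, 0], [-1, -0.4, -36, 16, 0], [-1, -0.4, -39, 15, 0], [-1, -0.4, -41.3, 13, 0], [-1, -0.4, -42.1, 10, 0], [-1, -0.4, -42.1, 7, 0], [-1, -0.4, -42.1, 5, 0], [-1, -0.4, -42.1, 5, 0]]}}

```text
time: 17.82
eef_pos: [0.4473, -0.1433, 0.1025]
orientation: [0.498, -0.502, 0.502, -0.498]
ft_force: [-0.1, 0.2, -0.2]
gripper_width: 0.468
```

```bash
python3 - <<'E'
from look import *
p=arm.camera('side'); q=arm.camera('wrist')
for n,c in(('s',p),('w',q)):
  for t in ['jar_blue','holder_blue']:
    print(n,t,[(np.round(d['location'],3).tolist(),round(d['conf'],2)) for d in arm.mark_of(c,t)[:2]])
s=arm.state();print(s['time'],s['eef_pos'],s['ft_force'],s['gripper_width'])
E
```

```text
s jar_blue [([0.448, -0.145, 0.052], 0.62), ([0.432, 0.065, -0.004], 0.61)]
s holder_blue [([0.448, -0.146, 0.007], 0.8)]
w jar_blue [([0.447, -0.142, 0.051], 0.89)]
w holder_blue [([0.446, -0.145, 0.003], 0.83)]
18.125 [ 0.44880295 -0.14364638  0.10400077] [ 0.30479643  0.04211796 -1.05369789] 0.46399576976094925
```

Aligned. From z = 0.104 the target is about 0.0632, so 4.1 cm down.

>>> {"op": "arm_command", "data": {"deltas": [[-1, 0, 0, -1, 0], [-1, 0, 0, -2.2, 0], [-1, 0, 0, -3.1, 0], [-1, 0, 0, -3.6, 0], [-1, 0, 0, -3.8, 0], [-1, 0, 0, -3.9, 0], [-1, 0, 0, -4, 0], [-1, 0, 0, -4.1, 0], [-1, 0, 0, -4.1, 0], [-1, 0, 0, -4.1, 0]]}}

```text
time: 19.38
eef_pos: [0.4489, -0.1437, 0.0631]
orientation: [0.497, -0.5, 0.504, -0.499]
ft_force: [0.3, 0.2, -1.2]
gripper_width: 0.462
```

>>> {"op": "arm_command", "data": {"deltas": [[-1, 0, 0, -0.05, 0], [-1, 0, 0, -0.1, 0], [-1, 0, 0, -0.1, 0]]}}

```text
time: 19.75
eef_pos: [0.4489, -0.1438, 0.0629]
orientation: [0.497, -0.5, 0.504, -0.499]
ft_force: [-2.5, 0.2, 10.0]
gripper_width: 0.461
```

>>> {"op": "arm_command", "data": {"deltas": [[-0.02, 0, 0, 0, 0], [0.1, 0, 0, 0, 0], [0.4, 0, 0, 0, 0], [0.4, 0, 0, 0, 0], [0.4, 0, 0, 0, 0], [0.4, 0, 0, 2, 0], [0.4, 0, 0, 5, 0], [0.4, 0, 0, 10, 0], [0.4, 0, 0, 15, 0], [1, 2, 4, 17, 0], [1, 4.5, 9, 17, 0], [1, 7, 14, 17, 0], [1, 9.5, 19, 17, 0], [1, 12, 24, 17, 0], [1, 14, 28.5, 17, 0], [1, 14.8, 29.8, 15, 0], [1, 14.8, 29.8, 14, 0], [1, 14.8, 29.8, 14, 0]]}}

```text
time: 22.0
eef_pos: [0.5956, 0.1514, 0.2014]
orientation: [0.498, -0.501, 0.504, -0.497]
ft_force: [-0.4, -1.0, 0.1]
gripper_width: 1.004
```

```bash
python3 - <<'E'
from look import *
p=arm.camera('wrist'); q=arm.camera('top')
for n,c in(('w',p),('t',q)):
  for t in ['jar_yellow','jar_blue','holder_yellow']:
    print(n,t,[(np.round(d['location'],3).tolist(),round(d['conf'],2)) for d in arm.mark_of(c,t)[:2]])
s=arm.state();print(s['time'],s['eef_pos'],s['ft_force'],s['gripper_width'])
E
```

```text
w jar_yellow [([0.6, 0.156, -0.0], 0.8)]
w jar_blue []
w holder_yellow []
t jar_yellow []
t jar_blue [([0.448, -0.146, 0.009], 0.94)]
t holder_yellow [([0.46, -0.237, 0.006], 0.86)]
22.4 [0.59711299 0.15384748 0.20344378] [-0.52975276 -0.46992989  0.4573214 ] 1.0018950369960355
```

>>> {"op": "arm_command", "data": {"deltas": [[1, 0.1, 0.1, -2, 0], [1, 0.1, 0.1, -5, 0], [1, 0.1, 0.1, -8, 0], [1, 0.1, 0.1, -11, 0], [1, 0.1, 0.1, -13.5, 0], [1, 0.1, 0.1, -15, 0], [1, 0.1, 0.1, -15.1, 0], [-1, 0.1, 0.1, -15.1, 0], [-1, 0.1, 0.1, -15.1, 0], [-1, 0.1, 0.1, -15.1, 0], [-1, 0.1, 0.1, -15.1, 0], [-1, 0.1, 0.1, -15.1, 0], [-1, 0.1, 0.1, -15.1, 0], [-1, 0.1, 0.1, -15.1, 0]]}}

```text
time: 24.15
eef_pos: [0.5983, 0.1551, 0.0536]
orientation: [0.496, -0.5, 0.504, -0.499]
ft_force: [-1.1, -0.3, 6.0]
gripper_width: 0.461
```

>>> {"op": "arm_command", "data": {"deltas": [[-1, 0, 0, 1, 0], [-1, 0, 0, 4, 0], [-1, 0, 0, 8, 0], [-1, 0, 0, 12, 0], [-1, -0.3, -1, 15, 0], [-1, -1.4, -4, 16, 0], [-1, -2.8, -8, 16, 0], [-1, -4.2, -12, 16, 0], [-1, -5.6, -16, 16, 0], [-1, -7, -20, 16, 0], [-1, -8.4, -24, 16, 0], [-1, -9.8, -28, 16, 0], [-1, -11.2, -32, 16, 0], [-1, -12.6, -36, 16, 0], [-1, -13.5, -38.5, 16, 0], [-1, -13.8, -39.3, 15, 0], [-1, -13.8, -39.3, 12, 0], [-1, -13.8, -39.3, 9, 0], [-1, -13.8, -39.3, 6, 0], [-1, -13.8, -39.3, 5, 0]]}}

```text
time: 26.65
eef_pos: [0.4597, -0.2361, 0.1019]
orientation: [0.497, -0.501, 0.503, -0.5]
ft_force: [-0.1, -0.6, -0.2]
gripper_width: 0.46
```

```bash
python3 - <<'E'
from look import *
p=arm.camera('side'); q=arm.camera('wrist')
for n,c in(('s',p),('w',q)):
  for t in ['jar_yellow','holder_yellow']:
    print(n,t,[(np.round(d['location'],3).tolist(),round(d['conf'],2)) for d in arm.mark_of(c,t)[:2]])
s=arm.state();print(s['time'],s['eef_pos'],s['ft_force'],s['gripper_width'])
save(q,'w4.png')
E
```

```text
s jar_yellow [([0.459, -0.236, 0.046], 0.84)]
s holder_yellow [([0.462, -0.233, 0.01], 0.51)]
w jar_yellow [([0.46, -0.236, 0.045], 0.61)]
w holder_yellow [([0.456, -0.237, 0.008], 0.76), ([0.544, -0.132, 0.007], 0.25)]
26.95 [ 0.46119481 -0.23808484  0.10463229] [ 0.42447567 -0.48604201  0.39668806] 0.46023190800036196
```

View pics/w4.png

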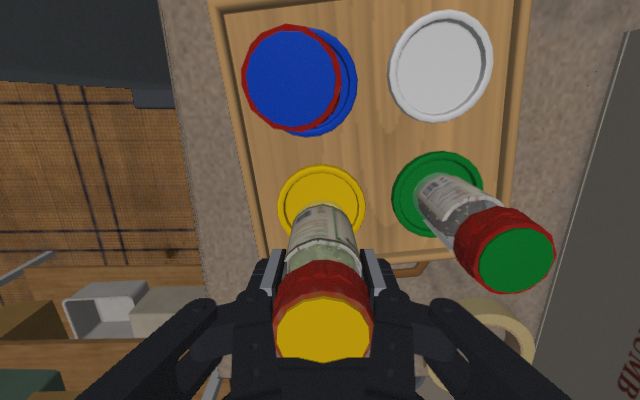

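Blue and green stand in their holders, and yellow is over its own at about (322,205). Lower slowly.

>>> {"op": "arm_command", "data": {"deltas": [[-1, 0, 0, -1, 0], [-1, 0, 0, -2.2, 0], [-1, 0, 0, -3.1, 0], [-1, 0, 0, -3.4, 0], [-1, 0, 0, -3.6, 0], [-1, 0, 0, -3.8, 0], [-1, 0, 0, -3.9, 0], [-1, 0, 0, -4, 0], [-1, 0, 0, -4, 0], [-1, 0, 0, -4, 0]]}}

```text
time: 28.2
eef_pos: [0.4612, -0.2381, 0.0647]
orientation: [0.496, -0.499, 0.505, -0.5]
ft_force: [-0.1, 0.2, -1.8]
gripper_width: 0.464
```

>>> {"op": "arm_command", "data": {"deltas": [[-1, 0, 0, -0.05, 0], [-1, 0, 0, -0.1, 0], [-1, 0, 0, -0.15, 0], [-1, 0, 0, -0.15, 0]]}}

```text
time: 28.7
eef_pos: [0.4613, -0.2381, 0.0635]
orientation: [0.496, -0.499, 0.505, -0.5]
ft_force: [-1.0, 0.7, 3.8]
gripper_width: 0.461
```

>>> {"op": "arm_command", "data": {"deltas": [[-0.02, 0, 0, 0, 0], [0.1, 0, 0, 0, 0], [0.4, 0, 0, 0, 0], [0.4, 0, 0, 0, 0], [0.4, 0, 0, 0, 0], [0.4, 0, 0, 2, 0], [0.4, 0, 0, 5, 0], [0.4, 0, 0, 10, 0], [0.4, 0, 0, 15, 0], [0.4, 0, 2, 17, 0], [1, 0, 6, 17, 0], [1, 0, 11, 17, 0], [1, 0, 16, 17, 0], [1, -1, 21, 17, 0], [1, -2, 26, 17, 0], [1, -3, 30.4, 15, 0], [1, -3, 30.4, 13, 0], [1, -3, 30.4, 13, 0]]}}

```text
time: 30.95
eef_pos: [0.4301, 0.066, 0.1927]
orientation: [0.497, -0.499, 0.504, -0.499]
ft_force: [0.4, -0.0, -0.2]
gripper_width: 1.0
```

```bash
python3 - <<'E'
from look import *
p=arm.camera('wrist'); q=arm.camera('side')
for n,c in(('w',p),('s',q)):
  for t in ['salt','jar_yellow','holder_white','pepper']:
    print(n,t,[(np.round(d['location'],3).tolist(),round(d['conf'],2)) for d in arm.mark_of(c,t)[:2]])
s=arm.state();print(s['time'],s['eef_pos'],s['ft_force'],s['gripper_width'])
save(p,'w5.png')
E
```

```text
w salt [([0.428, 0.063, -0.003], 0.67)]
w jar_yellow []
w holder_white [([0.545, -0.132, 0.004], 0.64)]
w pepper [([0.587, 0.044, 0.0], 0.6)]
s salt [([0.431, 0.066, -0.001], 0.68)]
s jar_yellow [([0.461, -0.239, 0.006], 0.71)]
s holder_white [([0.546, -0.131, 0.006], 0.81)]
s pepper [([0.59, 0.045, -0.003], 0.66)]
31.45 [0.43148651 0.06557725 0.19378586] [ 0.72500575 -0.44997051 -0.59444259] 0.9995528857133144
```

View pics/w5.png

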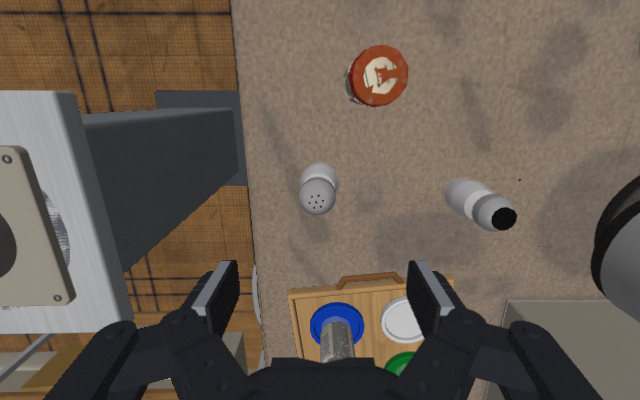

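The salt's bare grey dome is at (318,190); pepper with its black top is off at (503,218). Grip the salt at its waist.

>>> {"op": "arm_command", "data": {"deltas": [[1, -0.1, 0, -2, 0], [1, -0.1, 0, -5, 0], [1, -0.1, 0, -8, 0], [1, -0.1, 0, -11, 0], [1, -0.1, 0, -13.5, 0], [1, -0.1, 0, -15.5, 0], [1, -0.1, 0, -16.5, 0], [1, -0.1, 0, -16.5, 0], [-1, -0.1, 0, -16.5, 0], [-1, -0.1, 0, -16.5, 0], [-1, -0.1, 0, -16.5, 0], [-1, -0.1, 0, -16.5, 0], [-1, -0.1, 0, -16.5, 0], [-1, -0.1, 0, -16.5, 0], [-1, -0.1, 0, -16.5, 0]]}}

```text
time: 33.33
eef_pos: [0.4308, 0.0655, 0.0297]
orientation: [0.495, -0.499, 0.506, -0.5]
ft_force: [-1.9, -0.4, 8.8]
gripper_width: 0.455
```

>>> {"op": "arm_command", "data": {"deltas": [[-1, 0, 0, 1, 0], [-1, 0, 0, 4, 0], [-1, 0, 0, 8, 0], [-1, 0, 0, 12, 0], [-1, 0.5, -1, 15, 0], [-1, 2, -3.5, 16, 0], [-1, 4, -7, 16, 0], [-1, 6, -10.5, 16, 0], [-1, 8, -14, 16, 0], [-1, 10, -17.5, 16, 0], [-1, 11, -19.2, 16, 0], [-1, 11.4, -19.8, 16, 0], [-1, 11.4, -19.8, 15, 0], [-1, 11.4, -19.8, 12, 0], [-1, 11.4, -19.8, 9, 0], [-1, 11.4, -19.8, 6.5, 0], [-1, 11.4, -19.8, 5, 0], [-1, 11.4, -19.8, 5, 0]]}}

```text
time: 35.58
eef_pos: [0.5438, -0.1313, 0.0789]
orientation: [0.496, -0.499, 0.505, -0.5]
ft_force: [-0.4, -0.1, -0.8]
gripper_width: 0.455
```

```bash
python3 - <<'E'
from look import *
p=arm.camera('side'); q=arm.camera('wrist')
for n,c in(('s',p),('w',q)):
  for t in ['salt','holder_white']:
    print(n,t,[(np.round(d['location'],3).tolist(),round(d['conf'],2)) for d in arm.mark_of(c,t)[:2]])
s=arm.state();print(s['time'],s['eef_pos'],s['ft_force'],s['gripper_width'])
cv2.imwrite('pics/s6.png',cv2.resize(p['color'][60:260,250:570,::-1],None,fx=2.5,fy=2.5))
E
```

```text
s salt [([0.546, -0.131, 0.049], 0.56)]
s holder_white [([0.547, -0.133, 0.007], 0.82)]
w salt [([0.546, -0.135, 0.048], 0.59)]
w holder_white [([0.544, -0.135, 0.004], 0.84)]
35.875 [ 0.54534102 -0.1326173   0.08062535] [-0.25702648  0.24468783  0.4163127 ] 0.45468172448352345
```

View pics/s6.png

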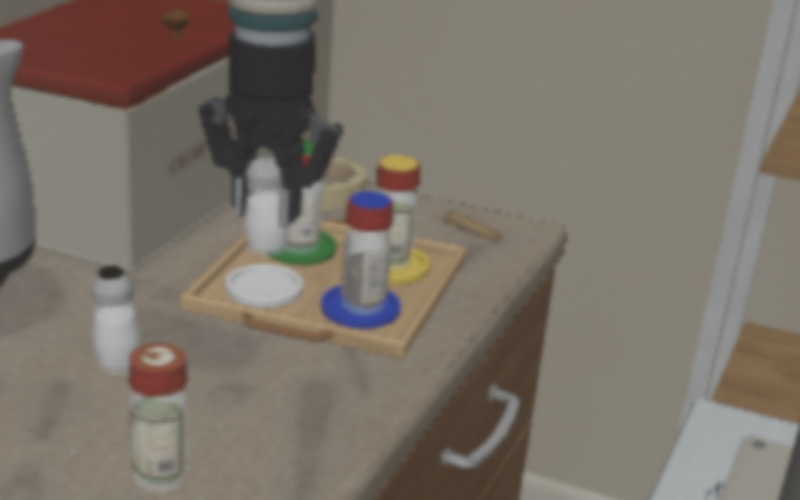

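Salt hangs upright over the white holder (265,285). All three jars stand in their dishes. Lower.

>>> {"op": "arm_command", "data": {"deltas": [[-1, 0, 0, -1, 0], [-1, 0, 0, -2.2, 0], [-1, 0, 0, -3.1, 0], [-1, 0, 0, -3.4, 0], [-1, 0, 0, -3.6, 0], [-1, 0, 0, -3.8, 0], [-1, 0, 0, -3.9, 0], [-1, 0, 0, -4, 0], [-1, 0, 0, -4, 0], [-1, 0, 0, -4, 0]]}}

```text
time: 37.12
eef_pos: [0.5454, -0.1326, 0.0407]
orientation: [0.495, -0.498, 0.506, -0.5]
ft_force: [-0.0, 0.2, -0.6]
gripper_width: 0.453
```

>>> {"op": "arm_command", "data": {"deltas": [[-1, 0, 0, -0.05, 0], [-1, 0, 0, -0.1, 0], [-1, 0, 0, -0.13, 0], [-1, 0, 0, -0.13, 0]]}}

```text
time: 37.62
eef_pos: [0.5455, -0.1327, 0.0398]
orientation: [0.495, -0.498, 0.507, -0.5]
ft_force: [-1.7, 0.0, 5.2]
gripper_width: 0.454
```

Contact. Release, lift, and back off toward open space for the last check.

>>> {"op": "arm_command", "data": {"deltas": [[-0.02, 0, 0, 0, 0], [0.1, 0, 0, 0, 0], [0.4, 0, 0, 0, 0], [0.4, 0, 0, 0, 0], [0.4, 0, 0, 0, 0], [0.4, 0, 0, 2, 0], [0.4, 0, 0, 5, 0], [0.4, 0, 0, 10, 0], [0.4, 0, 0, 15, 0], [0.4, 0, 0, 20, 0], [0.4, 0, 5, 22, 0], [0.4, 0, 10, 22, 0], [0.4, 0, 15, 22, 0], [0.4, 0, 20, 22, 0], [0.4, 0, 25, 22, 0], [0.4, 0, 29, 22, 0], [0.4, 0, 30, 22, 0], [0.4, 0, 30, 22, 0]]}}

```text
time: 39.88
eef_pos: [0.5453, 0.1672, 0.2597]
orientation: [0.496, -0.498, 0.506, -0.5]
ft_force: [0.2, -0.9, -0.2]
gripper_width: 0.702
```

```bash
python3 - <<'E'
from look import *
p=arm.camera('top'); q=arm.camera('side')
for n,c in(('t',p),('s',q)):
  for t in ['jar_green','jar_blue','jar_yellow','salt','jar_bare','pepper']:
    print(n,t,[(np.round(d['location'],3).tolist(),round(d['conf'],2)) for d in arm.mark_of(c,t)[:1]])
s=arm.state();print(s['time'],s['eef_pos'],s['ft_force'])
a=cv2.resize(p['color'][130:280,180:480,::-1],(800,400))
cv2.imwrite('pics/t7.png',a)
cv2.imwrite('pics/s7.png',cv2.resize(q['color'][80:280,250:500,::-1],None,fx=2.5,fy=2.5))
E
```

```text
t jar_green [([0.552, -0.224, 0.006], 0.79)]
t jar_blue [([0.447, -0.142, 0.009], 0.66)]
t jar_yellow [([0.456, -0.24, 0.005], 0.61)]
t salt [([0.542, -0.132, 0.01], 0.62)]
t jar_bare [([0.448, -0.139, 0.011], 0.39)]
t pepper [([0.59, 0.043, 0.003], 0.61)]
s jar_green [([0.553, -0.232, 0.014], 0.74)]
s jar_blue [([0.449, -0.146, 0.009], 0.96)]
s jar_yellow [([0.458, -0.238, 0.009], 0.81)]
s salt [([0.547, -0.13, 0.009], 0.89)]
s jar_bare [([0.473, 0.168, -0.003], 0.58)]
s pepper [([0.59, 0.045, -0.002], 0.59)]
40.575 [0.54547586 0.16732491 0.25986501] [-0.43306159  0.54169745 -0.24385079]
```

View pics/t7.png

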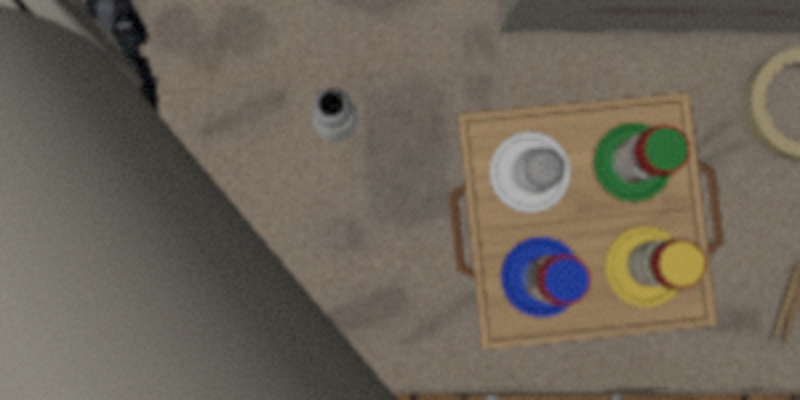

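View pics/s7.png

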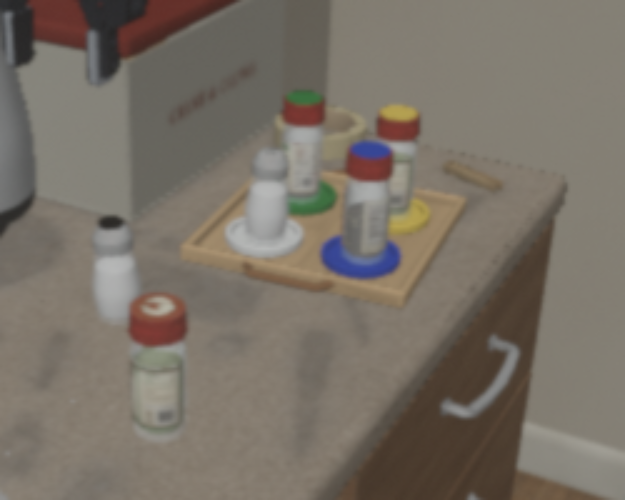

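All four stand upright in the right holders. Pepper and the bare jar are where they were, and the arm is clear.

```bash
python3 -c "
from station import arm
print(arm.hand_in())"
```

```text
the job is handed in; nothing more can be done
None
```

I stood the green, blue and yellow jars and the salt shaker in the holders of their colours and handed the job in at about 41 s of the 104 s allowed.

- **Placement:** in the last side and top pictures all four stand upright in their holders, off-centre by about 5 mm at most. The networks put their undersides at 5–14 mm height, against a holder floor at 10 mm. Each was lowered until it touched and then released; the strongest push I read at touchdown was 10 N, for the blue jar.
- **Left alone:** the pepper and the bare jar are where they stood, and the arm touched nothing at hand-in.
- **One disagreement:** in the last top picture the arm hid the bare jar, and the network reported a weak false match for it (confidence 0.39) on the blue jar. The side picture shows the bare jar standing in its original place.

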